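# Free the jammed candlestick and stand it to dry

## Robot

A 6-joint arm with a two-finger parallel gripper is mounted at the origin on the work surface. World frame = base frame: x ahead of the robot, y to its left, z up, the work surface at z = 0. Lengths are in m, angles in rad, forces in N, time in s.
With the tool pointing down it reaches from about 0.4 to 0.825 m from the base axis. Payload 7 kg.
Tool frame: the origin (TCP) lies at the very end of the fingers, on their centre line; the grasp point (between the pads) lies 19 mm behind it (arm.pinch_z is the z of the grasp point in the tool frame, in m); z points along the fingers, y is the direction in which the jaws open and shut (so a half turn about z gives the same grasp; the last joint's range is limited). The gripper opens to 88 mm and grips with 3 to 60 N. Pads are 19 mm wide; open, the fingers measure 130 mm over their backs; the gripper's body (78 mm by 193 mm) begins 47 mm behind the grasp point.
Start: joints at [-0.977, 0.359, 0.012, 0, -1.224, -0.288], TCP at [0.203, -0.644, 0.227] pointing down, gripper open.
Joint ranges: [-3.07, 3.07], [-1.43, 2.12], [-1.02, 1.25], [-3.03, 1.67], [-3.05, -0], [-3.03, 3.03]. Speed limits (rad/s): [2.39, 2.39, 3.01, 3.14, 3.14, 3.14].

## Interface

Orientations are given as [roll, pitch, yaw] about the fixed x, y, z axes, in that order (R = Rz(yaw) Ry(pitch) Rx(roll)).
In Python, from station import arm gives the robot as it stands.
- The arm moves only by the tool drive_tool, never from a script. Its argument "targets" is a list of rows, each a list of 6 numbers: the shift along the world's x, y, z in units of 0.04 m (1.0 is 0.04 m), then the turn, a rotation vector about the world's x, y, z in units of 6 degrees (1.0 is 6 degrees). In form: [[x, y, z, wx, wy, wz], ...]. A call has 1 to 5 rows; each row shifts and turns the commanded pose from where the row before left it; what a row does not reach is not made up. A row lasts 1/8 s, in which the tool goes at most 62.5 mm and 10.7 degrees, less where a joint would pass 70% of its speed; a pose out of reach is approached as far as the arm can. A call with a number of a shift or a turn outside -1 to 1 is refused whole. A call with a gripper value outside its range is refused whole. "claw" is the opening, from 0 (shut) to 1 (fully open), set as the call begins (left out, the last holds). The fingers move at their own pace and stop on an object; "newtons" is the grip in N (left out, the last holds). Time passes only in rows, so rows that do not move let the fingers close. It gives the time, the measured TCP pose, the force and the opening at its end, in the units of the state.
- arm.get_state(): the state, without advancing time (a new reading comes with each control period).
- arm.grab_frame(name): name is "side" or "top"; returns (picture, depth): 420x560x3 uint8, red, green, blue; 420x560 float32, m along the optical axis (not along the pixel's ray), 0 where there is no reading.
- arm.get_calibration(name): a dict with "mtx" (3x3 intrinsics, pixels), "dist_coeffs" ([k1, k2, p1, p2, k3] as OpenCV has them; the pictures are not rectified), "origin" and "rotation" of the camera in the world. Camera axes: x right, y up, looking along -z (the intrinsics and any distortion apply to the point x, -y, -z); pixel columns grow to the right and rows downward; lengths in m; the calibration is good to about 2 mm. A picture is of the moment at which its call begins. get_calibration takes no time and is no camera call.
- arm.job_done(): hands the job in, once; it reports no verdict.
Trained networks look in the newest picture that a camera, given by its name, has taken for a name from the list of things; names that differ only in an ending like _2 or _b are one class to them, and where a whole thing is asked for, a point or a joint stands for the part that bears it (a point fixed in the world has none). Each returns a list of dicts, best first, with "score" (0 to 1); they miss things now and then, are a little off and sometimes report something else, mostly with a low value. They report only what shows in the picture. A call takes as long as a camera call. They do not tell look-alikes from the thing itself.
- arm.search_frame(target, camera): "point" ([x, y, z] in m, in the coordinates of the camera as it stood for that picture, good to about 4 mm: the middle of the surface that is visible of it).
- arm.cut_out(target, camera): "pixels" (420x560 bool, what is visible of it).
- arm.landmark_of(target, camera): "point" ([x, y, z] in m, in the coordinates of the camera as it stood for that picture, good to about 4 mm: a listed point, or the origin of a listed thing).
The state is a dict: "t": time; "q": joint angles; "qd": joint speeds; "joint_efforts": joint torques, N m; "eef_pos": TCP position; "ee_rot": TCP orientation; "force": force on the tool from outside, world axes, zero at the start; "moment": the same for the moment, N m; "width": finger opening in m.
Only numpy, scipy, OpenCV 4.12 (cv2) and the standard library are available. Lean on these libraries where they do the work, as an engineer would, in place of code of your own. Each camera call takes 0.05 s, during which the arm holds its last target. There are 200 camera calls.

## Task

One of the four turned candlesticks is jammed cup-first in a corner of the wooden crate, trapped under the corner plate with a tin in front of its foot. Work it free without tipping the tin over, then stand it upright on its foot on the plywood drying board, set down gently, with the whole foot on the board and a small air gap to each of the other three. Leave those three standing where they are and do not disturb the other things on the bench.

Things in the scene. Friction and masses are not known exactly. Their poses are not given: they have to be found in the camera images.
- crate: shallow open wooden crate, fixed. Outside 344 (its x) x 294 (its y) x 66 mm high; inside 320 x 270 mm; floor 8 mm, walls 12 mm thick. On the rim across each corner lies a 6 mm wooden plate (underside 66, top 72 mm above the bench) that covers the triangle reaching 55 mm from the inside corner along its 45 degree diagonal. Origin: centre of the underside, z up.
- jam_corner (a point): the inside corner of the crate where the candlestick is jammed, on the crate floor: 160 mm along the crate's -x and 135 mm along its -y from the crate's centre, 8 mm above the bench.
- stick: the jammed candlestick: turned wood, weighted foot, 0.23 to 0.35 kg, 150 mm tall. Origin: centre of the foot's underside; z runs up the stem. Foot: disc of diameter 84 mm, rim 14 mm high, its upper face falling in to the stem at 21 mm; stem diameter 24 mm; cup diameter 40 mm from 122 to 150 mm, a cone below it from 108 mm. Centre of mass 33 mm above the underside. Friction coefficient 0.55 to 0.7.
- stick_cup (a point): centre of its cup, on the axis, 136 mm from the foot's underside. At the start the candlestick lies along the jam corner's diagonal, cup under the plate, the stem sloping 9 degrees down to the cup; the foot's top edge is 92 mm and the top of the stem beside the foot 61 mm above the bench. Pulled outward by that top edge it slides, and tips up on to its foot once the cup is clear of the plate.
- tin: closed steel tin of wood finish, diameter 80 mm, 72 mm high, 0.38 to 0.72 kg, standing on the crate floor just in front of the jammed candlestick's foot. Origin: centre of its underside. It slides when pushed low.
- offcut1: loose wooden offcut 56 x 40 x 36 mm (x, y, z), about 70 g, on the crate floor beside the jammed stem, 10 mm from it. Origin: centre of its underside. It may be moved.
- offcut2: the same on the other side of the stem.
- offcut3: loose wooden offcut 75 x 34 x 28 mm on the crate floor near the corner opposite the jam corner. Origin: centre of its underside. It may be moved.
- board: drying board, plain plywood 250 x 250 x 12 mm, fixed on the bench. Origin: centre of its underside, z up.
- setA: candlestick of the same shape and size, standing on the drying board. Origin: centre of the underside of its foot.
- setB: another, standing on the drying board; same origin.
- setC: another, standing on the drying board; same origin.
- glue_bottle: white bottle, diameter 60 mm, 190 mm tall, standing on the bench. Origin: centre of its underside.
- mallet: round carver's mallet of dark wood, 205 mm tall, standing on its head (diameter 80 mm) on the bench. Origin: centre of its underside.
- brush_jar: jar of brushes, diameter 76 mm, about 200 mm tall with the brushes, standing on the bench. Origin: centre of its underside.
- sanding_block: cork sanding block 95 x 60 x 30 mm lying on the bench. Origin: centre of its underside.
Not all that is in view belongs to the job. What is meant by the tin is not turquoise, and is the larger of those in its own colour.

How it is judged:
By the outcome, as a careful person would: the job done as asked, in the order asked, and still so for the second after the job is handed in, with the robot touching nothing.
It also fails if it takes over 62 s, if anything falls off the work surface, if the arm or the gripper's body presses on something with over 40 N, if the wrist force passes 120 N, or if a joint passes its speed limit or range.

## Working session

There is one attempt and no reset: what is moved stays moved. The work goes in short steps, Python scripts to look and compute and a tool call to move; the robot and the scene stay as the last step left them, time stands still between calls to the robot, and variables do not carry over. Pictures are saved under pics/ and viewed, about 8 in all and at most 12, crops included, and the job is handed in when it is done.

Besides the shell and the picture viewer there is one more tool, called after "Request:" as name(argument=value, ...), one argument or row to a line, values as JSON. drive_tool: Moves the arm, as the interface text tells. Shifts and turns lie within -1 to 1; 1 stands for 0.04 m of shift or 6 degrees of turn. Its arguments: {"type":"object","properties":{"targets":{"type":"array"},"claw":{"type":"number"},"newtons":{"type":"number"}},"required":["targets"]}

```bash
mkdir -p pics; ls
cat > h.py <<'E'
import numpy as np, cv2
from station import arm
def w(cam,p):
    c=arm.get_calibration(cam); return np.array(c['rotation'])@np.array(p)+np.array(c['origin'])
def cloud(cam,d):
    c=arm.get_calibration(cam); v,u=np.mgrid[0:420,0:560]
    n=cv2.undistortPoints(np.stack([u,v],-1).reshape(-1,1,2).astype(np.float64),np.array(c['mtx']),np.array(c['dist_coeffs'])).reshape(420,560,2)
    P=np.stack([n[...,0]*d,-n[...,1]*d,-d],-1)
    return P@np.array(c['rotation']).T+np.array(c['origin'])
def px(cam,P):
    c=arm.get_calibration(cam); q=(np.atleast_2d(P)-np.array(c['origin']))@np.array(c['rotation'])
    q=q*[1,-1,-1]
    return cv2.projectPoints(q,np.zeros(3),np.zeros(3),np.array(c['mtx']),np.array(c['dist_coeffs']))[0].reshape(-1,2)
E
python3 - <<'E'
from h import *
print(arm.get_state())
ims=[]
for c in('top','side'):
    im,d=arm.grab_frame(c); np.savez(f'{c}0.npz',im=im,d=d); cv2.imwrite(f'pics/{c}0.png',im[...,::-1])
    print(c,arm.get_calibration(c)['origin'])
for n in ['crate','jam_corner','stick','stick_cup','tin','offcut1','offcut3','board','setA','glue_bottle','mallet','brush_jar','sanding_block']:
  for c in('top','side'):
    print(n,c,[(np.round(w(c,r['point']),3).tolist(),round(r['score'],2)) for r in arm.landmark_of(n,c)])
E
```

```text
pics
{'t': 0.0, 'q': array([-9.76889804e-01,  3.59397834e-01,  1.10469072e-02, -3.64898620e-04,
       -1.22410051e+00, -2.88079479e-01]), 'qd': array([ 0.00151283,  0.00062928,  0.000308  ,  0.0018913 , -0.00137563,
        0.00074212]), 'joint_efforts': array([-4.32962734e-04, -5.82717025e+01,  2.93055689e+01,  6.99732721e+00,
        6.94759452e-03, -1.13790884e-04]), 'eef_pos': array([ 0.20304315, -0.64321415,  0.22560775]), 'ee_rot': array([ 3.13990829e+00, -1.41392729e-04, -2.83588976e+00]), 'force': array([-0.71725989,  0.66659114,  0.08878003]), 'moment': array([ 0.01986575, -0.01417479,  0.06123656]), 'width': 0.08779463052734804}
top [ 0.35438409 -0.07098898  1.32240173]
side [0.36068037 0.70202748 1.08203235]
crate top [([2.448, 2.023, 3.416], 0.67)]
crate side [([4.566, 4.907, 5.287], 0.68)]
jam_corner top [([2.433, 2.008, 3.401], 0.65)]
jam_corner side [([4.191, 4.532, 4.912], 0.63), ([4.578, 4.919, 5.299], 0.33), ([3.673, 4.014, 4.394], 0.26)]
stick top [([2.378, 1.953, 3.347], 0.66), ([2.313, 1.888, 3.282], 0.27)]
stick side []
stick_cup top [([2.406, 1.981, 3.374], 0.
[... 694 characters left out ...]
, 0.85), ([4.829, 5.17, 5.55], 0.81)]
board top [([2.353, 1.928, 3.321], 0.84)]
board side [([3.638, 3.98, 4.36], 0.88)]
setA top [([2.361, 1.936, 3.329], 0.82)]
setA side [([3.779, 4.12, 4.5], 0.74), ([3.513, 3.854, 4.234], 0.7)]
glue_bottle top [([2.465, 2.039, 3.433], 0.76)]
glue_bottle side [([4.062, 4.403, 4.783], 0.63)]
mallet top [([2.42, 1.994, 3.388], 0.75)]
mallet side [([3.676, 4.017, 4.397], 0.82)]
brush_jar top [([2.439, 2.013, 3.407], 0.69)]
brush_jar side [([5.066, 5.407, 5.787], 0.75), ([3.451, 3.792, 4.172], 0.71)]
sanding_block top [([2.369, 1.944, 3.337], 0.78)]
sanding_block side [([4.128, 4.469, 4.849], 0.59), ([3.646, 3.987, 4.367], 0.43), ([3.781, 4.122, 4.502], 0.25)]
```

Run:
```python
from h import *
for c in('top','side'): print(arm.get_calibration(c))
```

```text
{'mtx': array([[503.60647353,   0.        , 270.21996108],
       [  0.        , 503.60647353, 203.73545951],
       [  0.        ,   0.        ,   1.        ]]), 'dist_coeffs': array([-0.00382906,  0.        ,  0.        ,  0.        ,  0.        ]), 'origin': array([ 0.35438409, -0.07098898,  1.32240173]), 'rotation': array([ 0.15866952, -0.01204844, -1.54487677])}
{'mtx': array([[515.48978803,   0.        , 275.67583604],
       [  0.        , 515.48978803, 204.104697  ],
       [  0.        ,   0.        ,   1.        ]]), 'dist_coeffs': array([0.00172257, 0.        , 0.        , 0.        , 0.        ]), 'origin': array([0.36068037, 0.70202748, 1.08203235]), 'rotation': array([ 0.6742372 ,  0.01316816, -2.92418618])}
```

View pics/top0.png

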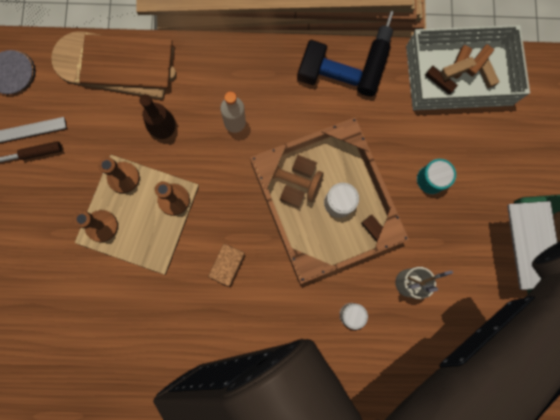

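View pics/side0.png

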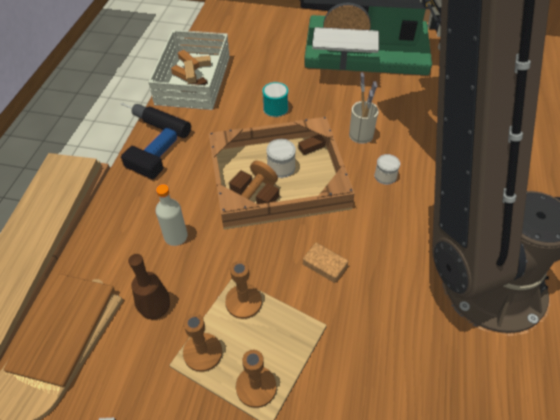

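Top view: the candlestick lies in the crate at about (300,182), with the white tin at (342,199). Tin look-alikes are the small white one at (355,316) and the turquoise one at (438,176); I choose the larger white one in the crate. The upright sticks at (122,176), (172,198) and (100,226) belong to the set. Side view agrees: stick at (262,175), tin (281,157).

```bash
sed -i "s/np.array(c\['rotation'\])/Rot(c)/; s/@np.array(c\['rotation'\])/@Rot(c)/" h.py; sed -i "s/^from station.*/from station import arm\nfrom scipy.spatial.transform import Rotation as R\ndef Rot(c): return R.from_euler('xyz',c['rotation']).as_matrix()/" h.py; grep -n Rot h.py
python3 - <<'E'
from h import *
for n in ['crate','jam_corner','stick','stick_cup','tin','offcut1','board','setA']:
  for c in('top','side'):
    print(n,c,[(np.round(w(c,r['point']),3).tolist(),round(r['score'],2)) for r in arm.landmark_of(n,c)])
P={}
for c in('top','side'):
    z=np.load(f'{c}0.npz'); P[c]=cloud(c,z['d']); 
p=P['top']; print('bench',p[330,250],'crate rim')
for n,c in [('tin','top'),('tin','side'),('stick','top'),('stick','side'),('board','top'),('setA','top'),('setA','side')]:
    for r in arm.cut_out(n,c):
        q=P[c][r['pixels']]; q=q[np.isfinite(q).all(1)]
        print(n,c,round(r['score'],2),len(q),'lo',q.min(0).round(3),'hi',q.max(0).round(3),'med',np.median(q,0).round(3))
im=np.load('top0.npz')['im'][100:300,60:430]
cv2.imwrite('pics/top0c.png',cv2.resize(im[:,180:350],None,fx=4,fy=3.0 if 0 else 3,interpolation=2)[...,::-1])
E
```

```text
3:from scipy.spatial.transform import Rotation as R
4:def Rot(c): return R.from_euler('xyz',c['rotation']).as_matrix()
6:    c=arm.get_calibration(cam); return Rot(c)@np.array(p)+np.array(c['origin'])
11:    return P@Rot(c).T+np.array(c['origin'])
13:    c=arm.get_calibration(cam); q=(np.atleast_2d(P)-np.array(c['origin']))@Rot(c)
crate top [([0.577, -0.231, 0.002], 0.67)]
crate side [([0.575, -0.227, 0.006], 0.68)]
jam_corner top [([0.67, -0.036, 0.005], 0.65)]
jam_corner side [([0.669, -0.046, 0.007], 0.63), ([0.575, -0.231, 0.003], 0.33), ([0.78, 0.211, 0.005], 0.26)]
stick top [([0.61, -0.198, 0.049], 0.66), ([0.495, 0.362, 0.011], 0.27)]
stick side []
stick_cup top [([0.651, -0.075, 0.024], 0.97), ([0.575, -0.231, 0.004], 0.57), ([0.577, -0.136, 0.006], 0.35)]
stick_cup side [([0.655, -0.08, 0.031], 0.77)]
tin top [([0.647, -0.51, -0.003], 0.87), ([0.282, -0.293, 0.0], 0.75), ([0.573, -0.26, 0.005], 0.64)]
tin side [([0.575, -0.266, 0.005], 0.96), ([0.646, -0.52, 0.002], 0.76), ([0.281, -0.296, 0.004], 0.69)]
offcut1 top [([0.581, -0.136, 0.009], 0.7), ([0.66, -0.168, 0.006], 0.
[... 1021 characters left out ...]
 -0.071  1.322] med [ 0.371 -0.45   0.076]
stick top 0.68 723 lo [ 0.354 -0.217  0.004] hi [ 0.667 -0.071  1.322] med [ 0.622 -0.169  0.053]
stick side 0.74 671 lo [ 0.361 -0.277  0.005] hi [0.655 0.702 1.082] med [ 0.615 -0.178  0.057]
stick side 0.18 1091 lo [ 0.333 -0.741 -0.003] hi [0.405 0.702 1.082] med [ 0.368 -0.422  0.078]
board top 0.56 6335 lo [ 0.354 -0.071 -0.004] hi [0.684 0.421 1.322] med [0.507 0.254 0.013]
setA top 0.85 947 lo [ 0.354 -0.071  0.009] hi [0.617 0.225 1.322] med [0.561 0.165 0.032]
setA top 0.65 6281 lo [ 0.354 -0.071 -0.005] hi [0.684 0.421 1.322] med [0.508 0.254 0.013]
setA top 0.18 768 lo [ 0.354 -0.071 -0.006] hi [0.859 0.064 1.322] med [0.775 0.019 0.124]
```

```bash
cat > fit.py <<'E'
from h import *
from scipy.optimize import least_squares
T=cloud('top',np.load('top0.npz')['d']); S=cloud('side',np.load('side0.npz')['d'])
A=np.concatenate([T.reshape(-1,3),S.reshape(-1,3)])
def circ(c,r,z0,z1,R0):
    q=A[(np.hypot(*(A[:,:2]-c).T)<r)&(A[:,2]>z0)&(A[:,2]<z1)]
    mid=(q.min(0)+q.max(0))/2
    f=cv2.minEnclosingCircle(q[:,:2].astype(np.float32)); return len(q),np.median(q,0).round(4),mid.round(4),np.round(f[0],4),round(f[1],4)
for nm,P in(('T',T),('S',S)):
    A=P.reshape(-1,3)
    print(nm,'tin',circ((.573,-.262),.05,.074,.09,.04))
    for c in((.567,.174),(.622,.302),(.505,.353)): print(' cup',circ(c,.07,.148,.175,.02),' foot',circ(c,.06,.018,.03,.04)[2:])
    b=A[(np.hypot(A[:,0]-.532,A[:,1]-.267)<.19)&(A[:,2]>.006)&(A[:,2]<.03)]
    print(' board',cv2.minAreaRect(b[:,:2].astype(np.float32)))
    b=A[(np.hypot(A[:,0]-.576,A[:,1]+.229)<.24)&(A[:,2]>.055)&(A[:,2]<.08)]
    b=b[np.hypot(b[:,0]-.573,b[:,1]+.262)>.06]
    print(' crate',cv2.minAreaRect(b[:,:2].astype(np.float32)))
    u=np.array([-.366,-.93]); q=A-[.669,-.041,0]; d=q[:,:2]@u; l=q[:,:2]@[.93,-.366]
    m=(abs(l)<.06)&(d>.06)&(d<.195)&(A[:,2]>.03)
    m2=m&(A[:,2]>.08)&(d<.19); print(' foot top: d',d[m2].min(),d[m2].max(),'l',np.median(l[m2]),l[m2].min(),l[m2].max(),'z',A[m2,2].max())
    m3=m&(d<.13)&(abs(l)<.012);print(' stem l,z', [(k,np.round([np.median(l[s]),A[s,2].max()],4)) for k in(.07,.09,.11,.13) for s in[m&(abs(d-k)<.008)&(A[:,2]>.045)&(abs(l)<.02)] if s.any()])
E
python3 fit.py
```

```text
T tin (770, array([ 0.5741, -0.2627,  0.0805]), array([ 0.5749, -0.263 ,  0.0807]), array([ 0.5747, -0.2633]), 0.0407)
 cup (241, array([0.5677, 0.1712, 0.1625]), array([0.5682, 0.1715, 0.159 ]), array([0.5682, 0.1726]), 0.0207)  foot (array([0.5642, 0.1757, 0.024 ]), array([0.5689, 0.1745]), 0.0587)
 cup (247, array([0.6222, 0.3058, 0.1623]), array([0.6238, 0.3076, 0.1583]), array([0.6238, 0.3072]), 0.0209)  foot (array([0.6162, 0.3008, 0.024 ]), array([0.616 , 0.2997]), 0.0567)
 cup (265, array([0.4929, 0.3528, 0.1624]), array([0.4941, 0.3555, 0.1584]), array([0.4943, 0.3551]), 0.0209)  foot (array([0.5083, 0.3549, 0.0241]), array([0.5084, 0.3528]), 0.0567)
 board ((0.5335943102836609, 0.27172309160232544), (0.36736178398132324, 0.35768285393714905), 41.864768981933594)
 crate ((0.5767096281051636, -0.22899404168128967), (0.3450300097465515, 0.296068400144577), 23.142953872680664)
 foot top: d 0.15073089993403574 0.16907345978620153 l -0.0035048447993768746 -0.033603854583920754 0.02793792255649832 z 0.09633231493416727
 stem l,z [(0.07, array([-0.0016,  0.0511])), (0.09, array([-0
[... 571 characters left out ...]
)
 cup (412, array([0.4934, 0.3564, 0.1625]), array([0.4937, 0.3537, 0.1581]), array([0.4949, 0.3537]), 0.0209)  foot (array([0.4941, 0.3548, 0.0242]), array([0.4946, 0.3542]), 0.0424)
 board ((0.53938227891922, 0.27125224471092224), (0.35667523741722107, 0.3279266357421875), 43.71997833251953)
 crate ((0.5748244524002075, -0.23032355308532715), (0.34580621123313904, 0.3017570972442627), 23.126102447509766)
 foot top: d 0.14937636209048888 0.1703367043844799 l -0.006326080182878223 -0.03483431189746288 0.02652112187307796 z 0.09742286715675164
 stem l,z [(0.07, array([-0.0013,  0.0498])), (0.09, array([-0.001 ,  0.0555])), (0.11, array([-0.0046,  0.0597])), (0.13, array([-0.0048,  0.0597]))]
```

View pics/top0c.png

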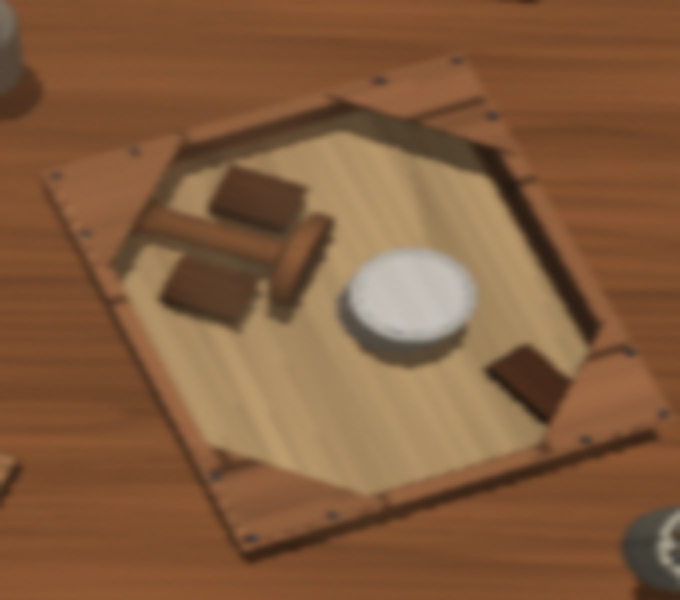

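The crop confirms it: jammed stick at crop (235,245) with its foot at (300,255), tin at (410,295). Tin first: lift over the brush jar, then go above the tin with the jaws across the diagonal.

Request:
drive_tool(
  targets=[
    [0,0,1,0,0,0],
    [0.5,0.5,1,0,0,0.7],
    [0.9,0.9,0,0,0,0.9],
    [0.9,0.9,0,0,0,0.9],
    [0.9,0.9,0,0,0,0.9],
  ],
  claw=1,
)

```text
t: 3.18
eef_pos: [0.3321, -0.5145, 0.3068]
ee_rot: [-3.141, 0.0, -2.477]
force: [1.5, 0.6, -0.8]
width: 0.0875
```

Request:
drive_tool(
  targets=[
    [0.95,0.95,0,0,0,0.9],
    [0.95,0.95,0,0,0,0.9],
    [0.95,0.95,0,0,0,0.9],
    [0.95,0.95,0,0,0,0.9],
    [0.95,0.95,0,0,0,0.9],
  ],
)

```text
t: 3.8
eef_pos: [0.5223, -0.3242, 0.3069]
ee_rot: [-3.141, 0.0, -2.005]
force: [0.7, -0.8, 0.5]
width: 0.0874
```

Run:
```python
from h import *
s=arm.get_state(); print(s['t'],s['eef_pos'],np.degrees(s['ee_rot']),s['q'])
# board square from top picture: contour of z 8..17mm + things above it
T=cloud('top',np.load('top0.npz')['d'])
c=arm.get_calibration('top'); 
m=((T[...,2]>.007)&(T[...,2]<.018)&(np.hypot(T[...,0]-.533,T[...,1]-.269)<.19))
q=T[m][:,:2]
# fit edges: square centre+yaw by maximising points inside while all inside 250mm
from scipy.optimize import minimize
def cost(p):
    a=p[2]; e=(q-p[:2])@np.array([[np.cos(a),-np.sin(a)],[np.sin(a),np.cos(a)]]); o=np.clip(np.abs(e)-.125,0,.01); return (o).sum()
best=min((minimize(cost,[.533,.269,np.radians(a)],method='Nelder-Mead',options=dict(xatol=1e-5,fatol=1e-6)) for a in range(0,90,10)),key=lambda r:r.fun)
print(best.x[:2],np.degrees(best.x[2]),best.fun,len(q))
bc=best.x[:2];a=best.x[2];Rm=np.array([[np.cos(a),np.sin(a)],[-np.sin(a),np.cos(a)]])
St=np.array([[.568,.1715],[.6235,.307],[.494,.3545]]); print('sticks in board',((St-bc)@Rm.T).round(3))
g=np.stack(np.meshgrid(np.arange(-.08,.0801,.002),np.arange(-.08,.0801,.002)),-1).reshape(-1,2)
W=g@Rm+bc; gap=np.min(np.linalg.norm(W[:,None]-St,axis=2),1)-.084; edge=.125-.042-np.abs(g).max(1)
sc=np.minimum(gap,edge*2); i=sc.argmax(); print(W[i],g[i],gap[i],edge[i],np.linalg.norm(W[i]-St,axis=1)-.084)
```

```text
3.8 [ 0.52227108 -0.32423317  0.30685898] [-1.79969715e+02  1.90288091e-03 -1.14893232e+02] [-2.38233737e-01  2.20138223e-01  5.27022403e-04  7.22290420e-05
 -1.35066022e+00 -1.96250889e-01]
[0.53059949 0.26673725] -17.76728264035539 0.6973375431422343 6157
sticks in board [[ 0.065 -0.079]
 [ 0.076  0.067]
 [-0.062  0.072]]
[0.45637278 0.23171733] [-0.06  -0.056] 0.04283360574796892 0.023000000000000007 [0.04283361 0.09930027 0.04441882]
```

Request:
drive_tool(
  targets=[
    [0.65,0.75,-1,0,0,0.5],
    [0.65,0.77,-1,0,0,0],
    [0,0,-1,0,0,0],
    [0,0,-1,0,0,0],
    [0,0,-1,0,0,0],
  ],
)

```text
t: 4.42
eef_pos: [0.5734, -0.2646, 0.1055]
ee_rot: [-3.141, 0.0, -1.956]
force: [-0.0, -0.7, -0.9]
width: 0.0877
```

Run:
```python
from h import *
s=arm.get_state(); print(s['t'],s['eef_pos'],np.degrees(s['ee_rot']))
o=[]
for c in('top','side'):
    im,d=arm.grab_frame(c); np.savez(f'{c}1.npz',im=im,d=d)
    u,v=px(c,[.5747,-.2635,.1])[0]; u,v=int(u),int(v); o.append(cv2.resize(im[v-60:v+60,u-65:u+65],(390*1,360),interpolation=2))
    P=cloud(c,d); m=(np.hypot(P[...,0]-.5747,P[...,1]+.2635)<.1)&(P[...,2]>.074)&(P[...,2]<.088); q=P[m]
    l=(q[:,:2]-[.5747,-.2635])@[.928,-.373]; dd=(q[:,:2]-[.5747,-.2635])@[-.373,-.928]
    k=(abs(dd)<.045)&(abs(l)<.05);print(c,k.sum(),l[k].min(),l[k].max(),dd[k].min(),dd[k].max())
    m=(np.hypot(P[...,0]-.5747,P[...,1]+.2635)<.1)&(P[...,2]>.105)&(P[...,2]<.16); q=P[m]
    l=(q[:,:2]-s['eef_pos'][:2])@[.928,-.373];
    if len(l): print('finger',np.histogram(l,np.arange(-.08,.081,.01)))
cv2.imwrite('pics/c1.png',np.hstack(o)[...,::-1])
```

```text
4.425 [ 0.57335186 -0.26464316  0.10546829] [-1.79975789e+02  3.08019877e-03 -1.12052972e+02]
top 254 -0.025558743104855255 0.028470617515726358 -0.04030741066820206 0.02858489611929767
side 508 -0.04111802354180074 0.04000366970049261 -0.03971226387144936 0.041823399750117514
finger (array([ 0, 27, 27, 12,  0,  0,  0,  0,  0,  0,  0,  6, 85, 35,  1,  0]), array([-8.00000000e-02, -7.00000000e-02, -6.00000000e-02, -5.00000000e-02,
       -4.00000000e-02, -3.00000000e-02, -2.00000000e-02, -1.00000000e-02,
       -4.16333634e-17,  1.00000000e-02,  2.00000000e-02,  3.00000000e-02,
        4.00000000e-02,  5.00000000e-02,  6.00000000e-02,  7.00000000e-02,
        8.00000000e-02]))
```

View pics/c1.png

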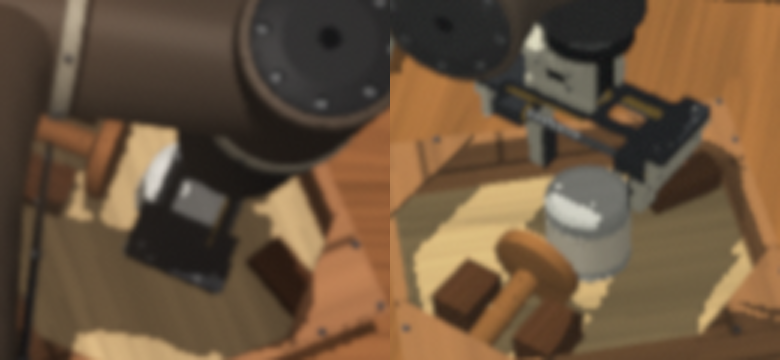

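Side crop: fingers straddle the tin (600,215); the foot at (535,265) is clear of them. Descending slowly.

Request:
drive_tool(
  targets=[
    [0,0,-0.4,0,0,0],
    [0,0,-0.35,0,0,0],
  ],
)

```text
t: 4.78
eef_pos: [0.5742, -0.2651, 0.0773]
ee_rot: [-3.139, 0.0, -1.956]
force: [-0.7, 0.1, 0.3]
width: 0.0878
```

Request:
drive_tool(
  targets=[
    [0,0,-0.4,0,0,0],
    [0,0,-0.4,0,0,0],
  ],
)

```text
t: 5.03
eef_pos: [0.5733, -0.2649, 0.0439]
ee_rot: [-3.141, 0.0, -1.956]
force: [0.6, -0.1, -0.4]
width: 0.0877
```

Request:
drive_tool(
  targets=[
    [0,0,0,0,0,0],
    [0,0,0,0,0,0],
    [0,0,0,0,0,0],
  ],
  claw=0.8,
  newtons=20,
)

```text
t: 5.4
eef_pos: [0.5729, -0.2647, 0.0445]
ee_rot: [3.141, 0.0, -1.956]
force: [-0.9, 0.6, -4.8]
width: 0.079
```

Request:
drive_tool(
  targets=[
    [0,0,0.08,0,0,0],
    [-0.5,0,0,0,0,0],
    [-0.6,0.4,0,0,0,0],
    [-0.6,0.4,0,0,0,0],
    [-0.38,0.27,0,0,0,0],
  ],
)

```text
t: 6.02
eef_pos: [0.4888, -0.2215, 0.0482]
ee_rot: [3.142, 0.0, -1.956]
force: [0.7, 0.3, -5.0]
width: 0.0789
```

Request:
drive_tool(
  targets=[
    [0,0,-0.07,0,0,0],
    [0,0,0,0,0,0],
  ],
)

```text
t: 6.28
eef_pos: [0.4906, -0.2222, 0.0453]
ee_rot: [-3.141, 0.0, -1.956]
force: [-1.1, 0.0, -4.8]
width: 0.079
```

Request:
drive_tool(
  targets=[
    [0,0,0,0,0,0],
    [0,0,0,0,0,0],
    [0,0,0,0,0,0],
  ],
  claw=1,
)

```text
t: 6.65
eef_pos: [0.4905, -0.2223, 0.0452]
ee_rot: [-3.141, 0.0, -1.956]
force: [0.1, 0.6, -0.0]
width: 0.0874
```

Request:
drive_tool(
  targets=[
    [0,0,0.3,0,0,0],
    [0,0,0.7,0,0,0],
    [0,0,0.8,0,0,0],
    [0,0,0.9,0,0,0],
  ],
)

```text
t: 7.15
eef_pos: [0.4898, -0.2221, 0.1547]
ee_rot: [-3.141, -0.0, -1.956]
force: [0.3, 0.3, 0.5]
width: 0.0878
```

Request:
drive_tool(
  targets=[
    [0.8,0.37,0,0,0,0],
    [0.8,0.37,0,0,0,0],
    [0.8,0.37,0,0,0,0],
    [0.77,0.36,0,0,0,0],
    [0,0,0,0,0,0],
  ],
  claw=0,
  newtons=20,
)

```text
t: 7.78
eef_pos: [0.6185, -0.1624, 0.1533]
ee_rot: [-3.141, -0.0, -1.955]
force: [-1.5, 0.6, 0.3]
width: 0.0433
```

Request:
drive_tool(
  targets=[
    [0,0,-0.6,0,0,0],
    [0,0,-0.6,0,0,0],
    [0,0,-0.2,0,0,0],
    [0,0,0,0,0,0],
  ],
)

```text
t: 8.28
eef_pos: [0.6165, -0.1636, 0.0973]
ee_rot: [3.141, -0.0, -1.956]
force: [0.1, 0.7, 0.4]
width: 0.004
```

Run:
```python
from h import *
s=arm.get_state(); print(s['t'],s['eef_pos'],np.degrees(s['ee_rot']),s['width'])
im,d=arm.grab_frame('side'); np.savez('side2.npz',im=im,d=d)
u,v=map(int,px('side',[.58,-.19,.07])[0]); cv2.imwrite('pics/c2.png',cv2.resize(im[v-75:v+75,u-90:u+90],(720,600),interpolation=2)[...,::-1])
P=cloud('side',d); q=P.reshape(-1,3); m=(q[:,2]>.074)&(q[:,2]<.088)&(np.hypot(q[:,0]-.49,q[:,1]+.222)<.06); print('tin',(q[m].min(0)+q[m].max(0))/2)
```

```text
8.275 [ 0.61645085 -0.16359029  0.09730101] [ 1.79984117e+02 -2.02355158e-02 -1.12086672e+02] 0.003986234509417659
tin [ 0.49195234 -0.22109584  0.08056324]
```

View pics/c2.png

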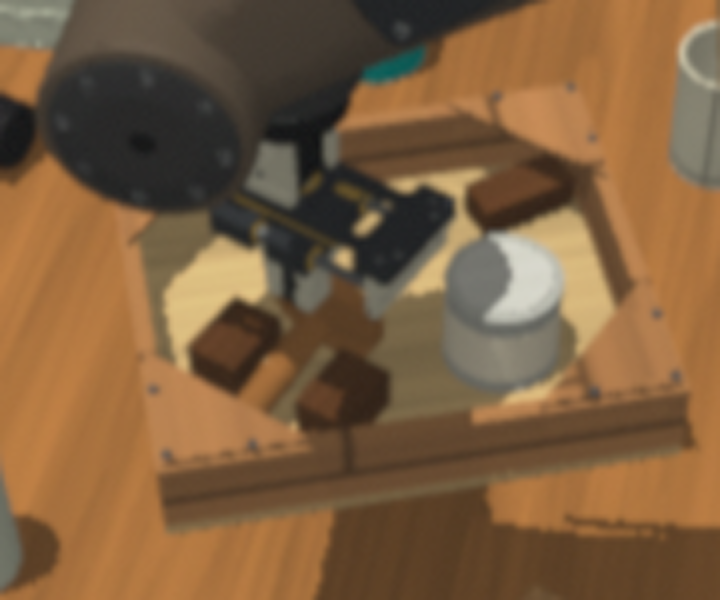

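Tin upright at (500,310); closed fingers sit over the stem at (315,290), behind the foot at (345,310). Lower and hook.

Request:
drive_tool(
  targets=[
    [0,0,-0.35,0,0,0],
    [0,0,-0.33,0,0,0],
    [0,0,0,0,0,0],
  ],
)

```text
t: 8.7
eef_pos: [0.6157, -0.1632, 0.0681]
ee_rot: [3.139, -0.001, -1.956]
force: [-0.2, -0.4, -0.2]
width: 0.0004
```

Request:
drive_tool(
  targets=[
    [-0.1,-0.25,0,0,0,0],
    [-0.1,-0.25,0,0,0,0],
  ],
)

```text
t: 8.95
eef_pos: [0.6091, -0.1838, 0.0702]
ee_rot: [-3.141, 0.0, -1.956]
force: [1.5, 1.2, -0.2]
width: 0.0004
```

Request:
drive_tool(
  targets=[
    [-0.1,-0.25,0,0,0,0],
    [-0.1,-0.25,0,0,0,0],
  ],
)

```text
t: 9.2
eef_pos: [0.6008, -0.204, 0.0702]
ee_rot: [-3.141, 0.0, -1.956]
force: [1.0, 1.7, 0.6]
width: 0.0005
```

Request:
drive_tool(
  targets=[
    [-0.1,-0.25,0,0,0,0],
  ],
)

```text
t: 9.32
eef_pos: [0.5967, -0.2141, 0.0701]
ee_rot: [-3.141, 0.0, -1.956]
force: [0.6, 1.7, 2.6]
width: 0.0005
```

```bash
cat > look.py <<'E'
import sys
from h import *
s=arm.get_state(); print(s['t'],s['eef_pos'],s['force'],s['width'])
im,d=arm.grab_frame('side'); np.savez(sys.argv[1]+'.npz',im=im,d=d)
x,y,z=map(float,sys.argv[2:5])
u,v=map(int,px('side',[x,y,z])[0]); cv2.imwrite(f'pics/{sys.argv[1]}.png',cv2.resize(im[max(0,v-60):v+60,max(0,u-80):u+80],(640,480),interpolation=2)[...,::-1])
E
python3 look.py c3 .59 -.2 .07
```

```text
9.325 [ 0.59667342 -0.2141287   0.07011915] [0.64565827 1.67573509 2.62779396] 0.0004778532736725743
```

View pics/c3.png

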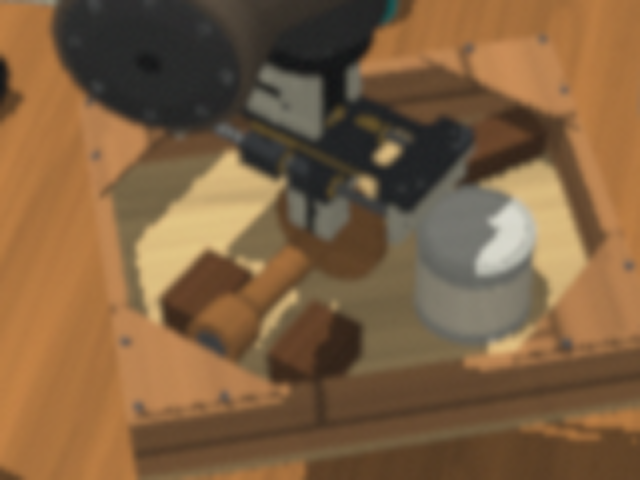

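The cup (215,325) is out from under the plate and rising; tin untouched. Keep pulling while rising.

Request:
drive_tool(
  targets=[
    [-0.08,-0.2,0.1,0,0,0],
    [-0.08,-0.2,0.1,0,0,0],
  ],
)

```text
t: 9.62
eef_pos: [0.59, -0.2298, 0.0779]
ee_rot: [3.141, -0.0, -1.956]
force: [0.1, 0.6, -0.2]
width: 0.0004
```

Request:
drive_tool(
  targets=[
    [-0.08,-0.2,0.1,0,0,0],
    [-0.08,-0.2,0.1,0,0,0],
  ],
)

```text
t: 9.88
eef_pos: [0.5838, -0.2459, 0.0862]
ee_rot: [-3.141, -0.0, -1.956]
force: [0.8, 2.7, -1.6]
width: 0.0001
```

```bash
python3 look.py c4 .57 -.22 .08
```

```text
9.875 [ 0.58377269 -0.24585484  0.08616566] [ 0.75526106  2.682479   -1.58304384] 8.23678173042821e-05
```

View pics/c4.png

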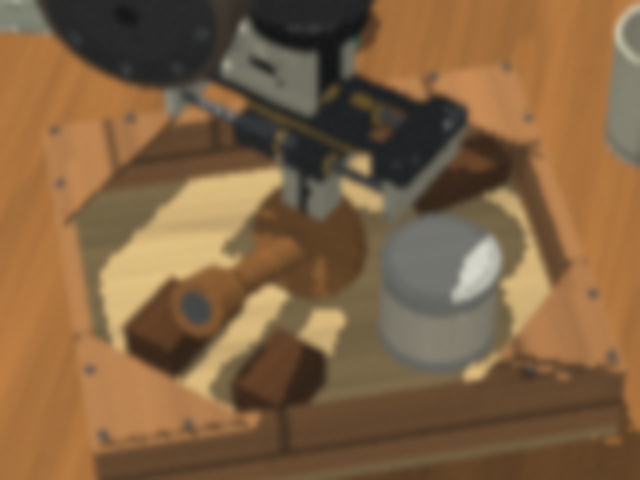

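Stick (cup at 200,305) is at about 30°; the fingertip is near the rim's top, so I go lower while pulling.

Request:
drive_tool(
  targets=[
    [-0.02,-0.05,-0.2,0,0,0],
    [-0.08,-0.2,0,0,0,0],
  ],
)

```text
t: 10.18
eef_pos: [0.5816, -0.2565, 0.0797]
ee_rot: [-3.137, -0.001, -1.955]
force: [-0.6, -1.5, 5.4]
width: 0.0007
```

Request:
drive_tool(
  targets=[
    [-0.08,-0.2,0,0,0,0],
  ],
)

```text
t: 10.3
eef_pos: [0.5769, -0.2637, 0.0779]
ee_rot: [-3.141, 0.0, -1.956]
force: [0.4, -0.2, -0.2]
width: 0.0006
```

```bash
python3 look.py c5 .57 -.22 .08
python3 - <<'E'
from h import *
P=cloud('side',np.load('c5.npz')['d']).reshape(-1,3)
q=P-[.6708,-.0423,0]; d=q[:,:2]@[-.373,-.928]; l=q[:,:2]@[.928,-.373]
m=(d>.05)&(d<.3)&(abs(l+.003)<.03)
for a in np.arange(.06,.3,.01):
    s=m&(abs(d-a)<.005); print(round(a,2),np.round(np.percentile(P[s,2],[10,50,95]),3) if s.any() else '',end=' | ')
E
```

```text
10.3 [ 0.57690444 -0.26365021  0.077944  ] [ 0.40621783 -0.21541443 -0.15430151] 0.0006121926952118658
0.06 [0.07  0.488 0.501] | 0.07 [0.491 0.499 0.502] | 0.08 [0.492 0.499 0.503] | 0.09 [0.023 0.489 0.504] | 0.1 [0.008 0.043 0.505] | 0.11 [0.009 0.043 0.507] | 0.12 [0.009 0.129 0.502] | 0.13 [0.009 0.138 0.503] | 0.14 [0.009 0.117 0.503] | 0.15 [0.008 0.136 0.503] | 0.16 [0.008 0.49  0.503] | 0.17 [0.008 0.109 0.504] | 0.18 [0.008 0.094 0.503] | 0.19 [0.008 0.501 0.517] | 0.2 [0.018 0.277 0.519] | 0.21 [0.022 0.18  0.521] | 0.22 [0.048 0.195 0.522] | 0.23 [0.058 0.099 0.522] | 0.24 [0.066 0.091 0.521] | 0.25 [0.068 0.17  0.212] | 0.26 [0.068 0.186 0.211] | 0.27 [0.008 0.191 0.208] | 0.28 [0.006 0.008 0.01 ] | 0.29 [0.005 0.01  0.015] |
```

View pics/c5.png

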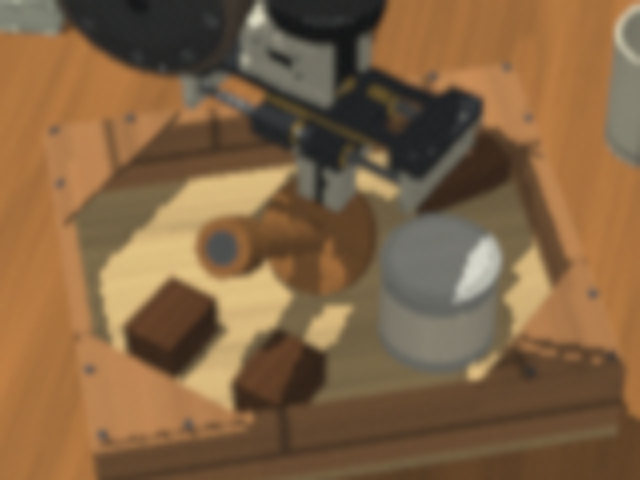

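Request:
drive_tool(
  targets=[
    [0,0,0,0,0,0],
    [0,0,0,0,0,0],
  ],
)

```text
t: 10.6
eef_pos: [0.5766, -0.2631, 0.0774]
ee_rot: [3.141, -0.0, -1.956]
force: [0.3, -0.1, 1.1]
width: 0.0003
```

```bash
cat > st.py <<'E'
import sys
from h import *
n=sys.argv[1]; im,d=arm.grab_frame('side'); np.savez(n+'.npz',im=im,d=d)
s=arm.get_state(); print(s['t'],s['eef_pos'],s['force'])
for t in('stick','stick_cup'):
    print(t,[(np.round(w('side',r['point']),3).tolist(),round(r['score'],2)) for r in arm.landmark_of(t,'side')])
for r in arm.cut_out('stick','side')[:3]:
    q=cloud('side',d)[r['pixels']]; q=q[q[:,2]<.3]; k=q[:,2]>np.percentile(q[:,2],97)
    print(round(r['score'],2),len(q),'zmax',q[:,2].max(),'top',q[k].mean(0).round(3),'mid',((q.min(0)+q.max(0))/2).round(3))
E
python3 st.py s1
```

```text
10.65 [ 0.57668057 -0.26304795  0.07740996] [-0.52606644 -0.5905903  -0.57447609]
stick [([0.574, -0.272, 0.031], 0.85)]
stick_cup [([0.598, -0.2, 0.144], 0.82)]
0.81 779 zmax 0.168145549909408 top [ 0.598 -0.201  0.166] mid [ 0.583 -0.233  0.087]
0.53 400 zmax 0.05155864302106816 top [ 0.665 -0.167  0.049] mid [ 0.665 -0.166  0.029]
0.45 1002 zmax 0.0878126375039483 top [ 0.502 -0.215  0.086] mid [ 0.494 -0.221  0.046]
```

The stem now leans at about 56° on the finger. Raise the finger, then ease it outward so the stick settles on its foot.

Request:
drive_tool(
  targets=[
    [0,0,0.2,0,0,0],
    [0,0,0.2,0,0,0],
    [0,0,0.25,0,0,0],
    [0,0,0.25,0,0,0],
    [0,0,0.25,0,0,0],
  ],
)

```text
t: 11.42
eef_pos: [0.5769, -0.2633, 0.1247]
ee_rot: [-3.141, 0.0, -1.956]
force: [-0.3, -0.4, -0.6]
width: 0.0003
```

```bash
python3 st.py s2
```

```text
11.475 [ 0.57757468 -0.26355152  0.12612805] [-0.10026647 -1.05642512  1.48242983]
stick [([0.572, -0.278, 0.025], 0.97), ([0.784, 0.013, -0.003], 0.37)]
stick_cup [([0.59, -0.232, 0.152], 0.73), ([0.777, 0.214, -0.0], 0.19)]
0.91 871 zmax 0.1719841861348851 top [ 0.587 -0.237  0.169] mid [ 0.578 -0.274  0.088]
0.58 1207 zmax 0.1974762498305208 top [ 0.366 -0.441  0.194] mid [ 0.372 -0.55   0.096]
```

Request:
drive_tool(
  targets=[
    [-0.06,-0.14,0,0,0,0],
    [-0.06,-0.14,0,0,0,0],
    [-0.06,-0.14,0,0,0,0],
    [-0.06,-0.14,0,0,0,0],
    [-0.06,-0.14,0,0,0,0],
  ],
)

```text
t: 12.25
eef_pos: [0.5646, -0.2917, 0.1237]
ee_rot: [3.141, -0.0, -1.956]
force: [-0.2, -0.5, -0.6]
width: 0.0004
```

Request:
drive_tool(
  targets=[
    [-0.06,-0.14,0,0,0,0],
    [-0.06,-0.14,0,0,0,0],
    [-0.08,-0.2,0,0,0,0],
    [-0.08,-0.2,0,0,0,0],
    [-0.2,-0.5,0,0,0,0],
  ],
)

```text
t: 12.88
eef_pos: [0.5455, -0.3389, 0.1238]
ee_rot: [-3.141, 0.0, -1.955]
force: [0.0, -0.5, 0.7]
width: 0.0003
```

```bash
python3 st.py s3
```

```text
12.925 [ 0.54429952 -0.34118582  0.12374838] [ 0.14560498 -0.99468194 -0.11187549]
stick [([0.572, -0.279, 0.01], 0.65)]
stick_cup [([0.575, -0.277, 0.147], 0.92), ([0.573, -0.278, 0.011], 0.6)]
0.64 941 zmax 0.1643434914932429 top [ 0.575 -0.276  0.162] mid [ 0.582 -0.343  0.083]
0.52 376 zmax 0.04184049465516937 top [ 0.502 -0.356  0.041] mid [ 0.503 -0.354  0.024]
```

Stick stands upright. Lift the fingers clear, open, and come in over the cup.

Request:
drive_tool(
  targets=[
    [0,0,0.9,0,0,0],
    [0,0,0.9,0,0,0],
    [0,0,0.7,0,0,0],
    [0.4,0.8,0,0,0,0],
    [0.35,0.8,0,0,0,0],
  ],
  claw=0.8,
)

```text
t: 13.7
eef_pos: [0.576, -0.274, 0.2243]
ee_rot: [-3.141, 0.0, -1.957]
force: [0.7, -1.0, -0.8]
width: 0.045
```

Run:
```python
from h import *
s=arm.get_state(); print(s['t'],s['eef_pos'],s['width'])
for c in('side','top'):
    im,d=arm.grab_frame(c); A=cloud(c,d).reshape(-1,3)
    q=A[(np.hypot(A[:,0]-.575,A[:,1]+.277)<.04)&(A[:,2]>.148)&(A[:,2]<.175)]
    if len(q)>5: print(c,len(q),((q.min(0)+q.max(0))/2).round(4),cv2.minEnclosingCircle(q[:,:2].astype(np.float32)),q[:,2].max())
    q=A[(np.hypot(A[:,0]-.492,A[:,1]+.221)<.05)&(A[:,2]>.074)&(A[:,2]<.088)];print('tin',len(q),((q.min(0)+q.max(0))/2).round(4) if len(q) else '')
```

```text
13.7 [ 0.57595391 -0.27395982  0.22432752] 0.044953992478808845
side 175 [ 0.5743 -0.2757  0.1563] ((0.5719223022460938, -0.2765117585659027), 0.022674692794680595) 0.16459894495481187
tin 556 [ 0.492  -0.2205  0.0807]
top 27 [ 0.5882 -0.2826  0.1578] ((0.5867888927459717, -0.2827577590942383), 0.011600479483604431) 0.1631953869695879
tin 800 [ 0.4929 -0.2197  0.0807]
```

Request:
drive_tool(
  targets=[
    [-0.03,-0.05,0,0,0,0],
    [0,0,-0.5,0,0,0],
    [0,0,-0.7,0,0,0],
    [0,0,-0.7,0,0,0],
    [0,0,-0.57,0,0,0],
  ],
)

```text
t: 14.42
eef_pos: [0.5735, -0.2775, 0.1237]
ee_rot: [3.141, -0.0, -1.957]
force: [-0.1, 0.2, -0.6]
width: 0.0702
```

Request:
drive_tool(
  targets=[
    [0,0,0,0,0,0],
    [0,0,0,0,0,0],
    [0,0,0,0,0,0],
    [0,0,0,0,0,0],
  ],
  claw=0.2,
  newtons=30,
)

```text
t: 14.92
eef_pos: [0.5746, -0.2766, 0.126]
ee_rot: [-3.14, 0.0, -1.956]
force: [-0.7, 1.8, 2.5]
width: 0.0397
```

Request:
drive_tool(
  targets=[
    [0,0,0.3,0,0,0],
    [0,0,0.7,0,0,0],
    [0,0,0.9,0,0,0],
    [0,0,0.9,0,0,0],
    [0,0,0.2,0,0,0],
  ],
)

```text
t: 15.55
eef_pos: [0.5756, -0.2768, 0.2486]
ee_rot: [-3.136, 0.001, -1.956]
force: [-0.0, 0.0, -2.5]
width: 0.0392
```

Request:
drive_tool(
  targets=[
    [-0.1,0.4,0,0,0,0],
    [-0.23,0.8,0,0,0,0],
    [-0.25,0.95,0,0,0,0],
    [-0.25,0.95,0,0,0,0],
    [-0.25,0.95,0,0,0,0],
  ],
)

```text
t: 16.18
eef_pos: [0.5296, -0.1127, 0.2435]
ee_rot: [3.139, -0.001, -1.956]
force: [0.5, -0.1, -2.1]
width: 0.0394
```

Request:
drive_tool(
  targets=[
    [-0.25,0.95,0,0,0,0],
    [-0.25,0.95,0,0,0,0],
    [-0.25,0.95,0,0,0,0],
    [-0.25,0.95,0,0,0,0],
    [-0.25,0.95,0,0,0,0],
  ],
)

```text
t: 16.8
eef_pos: [0.4794, 0.0768, 0.2437]
ee_rot: [3.14, -0.001, -1.956]
force: [0.5, 0.8, -1.7]
width: 0.0393
```

Request:
drive_tool(
  targets=[
    [-0.24,0.95,0,0,0,0],
    [-0.23,0.9,0,0,0,0],
    [-0.15,0.75,0,0,0,0],
    [-0.07,0.37,0,0,0,0],
    [0,0,0,0,0,0],
  ],
)

```text
t: 17.42
eef_pos: [0.4528, 0.1948, 0.2441]
ee_rot: [3.141, -0.001, -1.955]
force: [0.2, -0.1, -2.4]
width: 0.0397
```

```bash
python3 look.py c6 .50 .26 .1
python3 - <<'E'
from h import *
im,d=arm.grab_frame('top');np.savez('t6.npz',im=im,d=d)
A=cloud('side',np.load('c6.npz')['d']).reshape(-1,3)
for c in((.568,.1715),(.6235,.307),(.494,.3545)):
    q=A[(np.hypot(*(A[:,:2]-c).T)<.03)&(A[:,2]>.15)&(A[:,2]<.175)]; print(len(q),((q.min(0)+q.max(0))/2).round(4) if len(q) else '')
p=arm.get_state()['eef_pos']; q=A[(np.hypot(*(A[:,:2]-p[:2]).T)<.06)&(A[:,2]>.03)]
for z in np.arange(.05,.2,.01):
    k=abs(q[:,2]-z)<.005
    if k.sum()>3: print(round(z,2),k.sum(),q[k].min(0).round(3),q[k].max(0).round(3))
E
```

```text
17.425 [0.45276481 0.19479531 0.2441484 ] [ 0.15116881 -0.07998399 -2.42358125] 0.03973867875619088
297 [0.5683 0.1707 0.1588]
353 [0.6236 0.3068 0.1587]
397 [0.4939 0.3537 0.159 ]
0.13 59 [0.411 0.199 0.125] [0.489 0.236 0.135]
0.14 581 [0.41  0.154 0.135] [0.494 0.237 0.145]
0.15 408 [0.414 0.161 0.145] [0.487 0.234 0.155]
0.16 29 [0.441 0.196 0.155] [0.463 0.206 0.164]
0.17 30 [0.441 0.196 0.165] [0.463 0.207 0.174]
0.18 28 [0.441 0.196 0.175] [0.463 0.208 0.184]
0.19 26 [0.44  0.194 0.185] [0.463 0.206 0.195]
0.2 40 [0.44  0.188 0.195] [0.463 0.208 0.205]
```

View pics/c6.png

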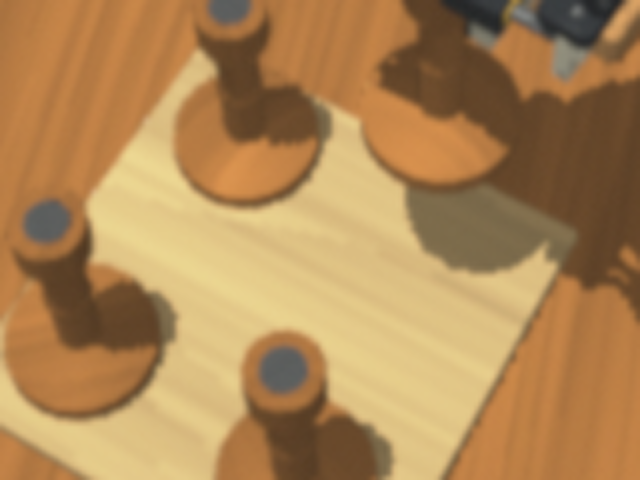

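The held stick hangs upright at (440,110), its foot centre under the TCP, and the three others are unmoved. Moving over the free quadrant and down.

Request:
drive_tool(
  targets=[
    [0.08,0.6,-0.3,0,0,0],
    [0,0.33,-0.8,0,0,0],
    [0,0,-0.8,0,0,0],
    [0,0,-0.5,0,0,0],
    [0,0,0,0,0,0],
  ],
)

```text
t: 18.15
eef_pos: [0.4561, 0.2305, 0.1471]
ee_rot: [3.14, -0.004, -1.957]
force: [-0.4, 0.0, -1.9]
width: 0.0395
```

Request:
drive_tool(
  targets=[
    [0,0,-0.2,0,0,0],
    [0,0,-0.1,0,0,0],
    [0,0,0,0,0,0],
  ],
)

```text
t: 18.52
eef_pos: [0.4569, 0.2315, 0.1371]
ee_rot: [-3.142, 0.0, -1.956]
force: [0.1, -0.1, -2.4]
width: 0.0397
```

Request:
drive_tool(
  targets=[
    [0,0,-0.06,0,0,0],
    [0,0,0,0,0,0],
  ],
)

```text
t: 18.77
eef_pos: [0.4568, 0.2316, 0.1346]
ee_rot: [-3.142, 0.0, -1.956]
force: [-0.4, -0.2, -2.0]
width: 0.0391
```

Request:
drive_tool(
  targets=[
    [0,0,-0.05,0,0,0],
    [0,0,0,0,0,0],
  ],
)

```text
t: 19.02
eef_pos: [0.4567, 0.2315, 0.1324]
ee_rot: [3.141, -0.0, -1.956]
force: [-0.2, -0.1, -2.5]
width: 0.0394
```

Request:
drive_tool(
  targets=[
    [0,0,-0.03,0,0,0],
    [0,0,0,0,0,0],
  ],
)

```text
t: 19.27
eef_pos: [0.4567, 0.2315, 0.1312]
ee_rot: [3.141, -0.0, -1.956]
force: [0.2, -0.0, -1.9]
width: 0.0392
```

Request:
drive_tool(
  targets=[
    [0,0,-0.03,0,0,0],
    [0,0,0,0,0,0],
  ],
)

```text
t: 19.52
eef_pos: [0.4568, 0.2315, 0.1301]
ee_rot: [-3.142, 0.0, -1.956]
force: [0.7, -0.0, -4.1]
width: 0.0396
```

Request:
drive_tool(
  targets=[
    [0,0,-0.03,0,0,0],
    [0,0,0,0,0,0],
  ],
)

```text
t: 19.77
eef_pos: [0.457, 0.2318, 0.1301]
ee_rot: [-3.141, 0.001, -1.956]
force: [-3.9, -0.4, 8.8]
width: 0.0392
```

Request:
drive_tool(
  targets=[
    [0,0,-0.03,0,0,0],
    [0,0,0,0,0,0],
  ],
)

```text
t: 20.02
eef_pos: [0.4573, 0.232, 0.1301]
ee_rot: [-3.14, 0.002, -1.955]
force: [-8.1, -1.6, 18.1]
width: 0.0398
```

Contact at the expected height (TCP 0.130). Ease off 1.5 mm, then open and retreat.

Request:
drive_tool(
  targets=[
    [0,0,0.04,0,0,0],
    [0,0,0,0,0,0],
  ],
)

```text
t: 20.27
eef_pos: [0.4571, 0.2319, 0.13]
ee_rot: [-3.141, 0.001, -1.956]
force: [-3.2, 0.1, 7.7]
width: 0.0392
```

Request:
drive_tool(
  targets=[
    [0,0,0,0,0,0],
    [0,0,0,0,0,0],
    [0,0,0,0,0,0],
  ],
  claw=0.75,
)

```text
t: 20.65
eef_pos: [0.4568, 0.2315, 0.1292]
ee_rot: [3.142, -0.0, -1.956]
force: [0.5, -0.4, -0.0]
width: 0.0627
```

Request:
drive_tool(
  targets=[
    [0,0,0.3,0,0,0],
    [0,0,0.6,0,0,0],
    [0,0,0.9,0,0,0],
    [0,0,0.9,0,0,0],
    [0,-0.5,0.5,0,0,0],
  ],
)

```text
t: 21.28
eef_pos: [0.4575, 0.2124, 0.2602]
ee_rot: [-3.14, 0.003, -1.955]
force: [-0.4, -0.5, -0.5]
width: 0.0655
```

Request:
drive_tool(
  targets=[
    [0,-0.9,0,0,0,0],
    [0,-0.9,0,0,0,0],
    [0,-0.9,0,0,0,0],
    [0,-0.9,0,0,0,0],
    [0,0,0,0,0,0],
  ],
)

```text
t: 21.9
eef_pos: [0.4566, 0.0657, 0.2584]
ee_rot: [-3.141, 0.001, -1.959]
force: [0.8, 0.2, 0.2]
width: 0.066
```

Run:
```python
from h import *
s=arm.get_state(); print(s['t'],s['eef_pos'],s['force'])
for c in('side','top'):
    im,d=arm.grab_frame(c); A=cloud(c,d).reshape(-1,3)
    if c=='side': cv2.imwrite('pics/f.png',cv2.resize(im[100:420,150:450],(562,600))[...,::-1])
    for n,p in dict(new=(.4568,.2315),A=(.568,.1715),B=(.6235,.307),C=(.494,.3545)).items():
        q=A[(np.hypot(*(A[:,:2]-p).T)<.03)&(A[:,2]>.155)&(A[:,2]<.17)]; f=A[(np.hypot(*(A[:,:2]-p).T)<.05)&(A[:,2]>.020)&(A[:,2]<.03)]
        if len(q): print(c,n,len(q),((q.min(0)+q.max(0))/2).round(4),q[:,2].max().round(4),'foot',((f.min(0)+f.max(0))/2).round(4))
    q=A[(np.hypot(A[:,0]-.492,A[:,1]+.221)<.05)&(A[:,2]>.074)&(A[:,2]<.088)];print('tin',len(q),((q.min(0)+q.max(0))/2).round(4) if len(q) else '')
```

```text
21.9 [0.45660017 0.06573815 0.25835158] [0.84174378 0.17764562 0.17215654]
side new 311 [0.4564 0.2314 0.1608] 0.1665 foot [0.4565 0.2314 0.025 ]
side A 275 [0.5687 0.1708 0.1616] 0.1682 foot [0.5693 0.171  0.025 ]
side B 333 [0.6239 0.3065 0.1618] 0.1682 foot [0.624  0.3065 0.0251]
side C 377 [0.4941 0.3541 0.1609] 0.1667 foot [0.4943 0.3549 0.0251]
tin 22 [ 0.4566 -0.2269  0.0791]
top B 230 [0.6238 0.3079 0.1624] 0.1692 foot [0.6251 0.3119 0.0255]Traceback (most recent call last):
  File "<stdin>", line 8, in <module>
    return umr_minimum(a, axis, None, out, keepdims, initial, where)
ValueError: zero-size array to reduction operation minimum which has no identity
```

View pics/f.png

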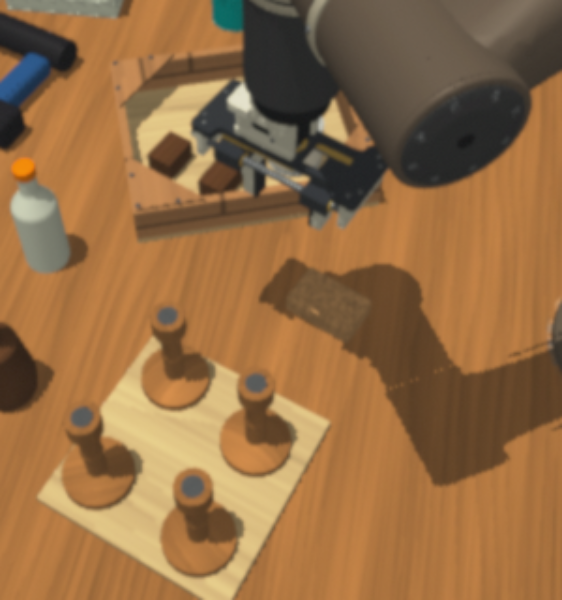

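The fourth stick stands at (255,430), wholly on the board and clear of the others. The arm hides the tin here, but it was upright when last seen and nothing has been near it since. Handing in.

```bash
python3 -c "
from station import arm
print(arm.job_done())"
```

```text
the job is handed in; nothing more can be done
None
```

The jammed candlestick is free and stands upright on the drying board. I handed the job in at about 22 s of the 62 s allowed.

**What I did**
- I gripped the larger white tin, lifted it slightly, moved it about 9 cm aside inside the crate and set it down.
- I hooked the stick's foot by its top edge, slid it out from under the plate, and tipped it slowly on to its foot.
- I gripped it by the cup, carried it over, and lowered it on to the free quarter of the board, releasing once it touched.

**Last checks**
- **Placed stick:** cup and foot centres agree at (0.456, 0.231), so it is upright. It is about 23 mm inside the board's edge, with gaps of about 43, 44 and 99 mm to the other three.
- **Other three sticks:** all still stand within about 1 mm of where they started.
- **Set-down force:** the wrist force reached about 18 N pressing down, because I moved down one 1 mm step further after it had already touched. I eased off before opening the gripper.
- **Not seen at the end:** the arm hid the tin in the last picture. It was upright in its moved place when last measured, before I lifted the stick.
- **Failed check:** my last script stopped on the top camera because the arm blocked its view, so the final numbers come from the side camera only.

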